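# Flip the hot heat-spreader plate with the turner

### The arm

A 6-joint arm with a two-finger parallel gripper is mounted at the origin on a cart in front of the work surface, level with it; the furniture and walls round the work are solid. World frame = base frame: x ahead of the robot, y to its left, z up, the work surface at z = 0. Lengths are in m, angles in rad, forces in N, time in s.
With the tool pointing down it reaches from about 0.35 to 0.925 m from the base axis. Payload 6.4 kg.
Tool frame: the origin (TCP) lies on the front face of the gripper's body, between the roots of the fingers; the fingertips stand 73 mm ahead of it and the grasp point (between the pads) lies 54 mm ahead of it; z points along the fingers, y is the line along which they close (so a half turn about z gives the same grasp; the last joint's range is limited). The gripper opens to 85 mm and grips with 20 to 120 N. Pads are 22 mm wide; open, the fingers measure 114 mm over their backs; the gripper's body (76 mm by 85 mm) begins 54 mm behind the grasp point. The pads swing forward as they close: fully open they stand 13 mm farther back than shut.
Start: joints at [0.991, 0.245, 1.558, -0, 1.339, -0.174], TCP at [0.257, 0.597, 0.304] pointing down, gripper open.
Joint ranges: [-3.13, 3.13], [-1.02, 2.26], [0.13, 2.54], [-0.95, 4.09], [0.21, 2.88], [-2.74, 2.74]. Speed limits (rad/s): [2.57, 2.57, 3.14, 3.14, 3.14, 3.14].

### API

Orientations are given as [roll, pitch, yaw] about the fixed x, y, z axes, in that order (R = Rz(yaw) Ry(pitch) Rx(roll)).
In Python, from rig import env, optics, workorder, finder gives the robot as it stands.
- The arm moves only by the shell command python3 -m pendant 'ROWS'. ROWS is JSON, a list of rows, each a list of 7 numbers: the turn, a rotation vector about the tool's x, y, z scaled (see below), then the shift along the tool's x, y, z scaled (see below), then the closure, from 0 (fully open) to 1 (shut). In form: [[ax, ay, az, tx, ty, tz, hand], ...]. A call has 1 to 8 rows; each row is the pose to reach, as a shift and turn from the pose commanded when the call began, along the tool's axes at that moment; what a row does not reach only later rows make up. The controller multiplies each number of a shift by 10 cm and each number of a turn by pi/2 rad. A row lasts 1/8 s, in which the tool goes at most 62.5 mm and 10.7 degrees, less where a joint would pass 70% of its speed; a pose out of reach is approached as far as the arm can. A call with a number of a shift or a turn outside -1 to 1 is refused whole. A call with a gripper value outside its range is refused whole. The fingers move at their own pace and stop on an object; the grip force is fixed at half the most. Time passes only in rows, so rows that repeat a pose let the fingers close. It gives the time, the measured TCP pose, the force, the opening and the grip force at its end, in the units of the state.
- env.read_state(): the state, without advancing time (a new reading comes with each control period).
- optics.camera(name): name is "side" or "top" or "wrist"; returns the picture (400x640x3 uint8, red, green, blue); there is no depth.
- optics.camera_params(name): a dict with "fov_y" (degrees; the focal length in pixels is half the picture's height over the tangent of half this angle, whatever the lens; pixels are square), "cx", "cy" (the principal point, pixels), "xyz" and "rotation" of the camera in the world. Camera axes: x right, y down, z forward; pixel columns grow to the right and rows downward; lengths in m; the calibration is good to about 2 mm. A picture is of the moment at which its call begins: read the wrist's pose just before it. camera_params takes no time and is no camera call; for the wrist camera it gives the pose at the moment of the call.
- workorder.sign_off(): hands the job in; it is judged then, once.
Trained networks look in the newest picture that a camera, given by its name, has taken for a name from the list of things; names that differ only in an ending like _2 or _b are one class to them, and where a whole thing is asked for, a point or a joint stands for the part that bears it (a point fixed in the world has none). Each returns a list of dicts, best first, with "p" (0 to 1); they miss things now and then, are a little off and sometimes report something else, mostly with a low value. They report only what shows in the picture. A call takes as long as a camera call.
- finder.look_for(camera, thing): "at" ([x, y, z] in m, in world coordinates, good to about 4 mm: the middle of the surface that is visible of it).
- finder.outline_of(camera, thing): "mask" (400x640 bool, what is visible of it).
The state is a dict: "t": time; "joints": joint angles; "dq": joint speeds; "effort": joint torques, N m; "tcp_pos": TCP position; "tool_rot": TCP orientation; "ft_force": force on the tool from outside, world axes, zero at the start; "wrist_torque": the same for the moment, N m; "width": opening from 0.0 (shut) to 1.0 (fully open); "grasp_force": force on a finger pad.
Only numpy, scipy, OpenCV 4.12 (cv2) and the standard library are available. Lean on these libraries where they do the work, as an engineer would, in place of code of your own. Each camera call takes 0.05 s, during which the arm holds its last target. There are 200 camera calls.

### The job

The blue square plate lying on the low deck of the stepped warming block is hot, so keep your fingers off it. Take the orange-handled turner, slide its blade along the deck under the plate's near edge, pressing and pushing only lightly, and flip the plate over the step with a quick turn of the wrist so that it lies flat on the high deck with its copper face up. Then set the turner down on the table, clear of the block, without disturbing the other things.

Things in the scene. Friction and masses are not known exactly. Their poses are not given: they have to be found in the camera images.
- block: Fixed stepped warming block. Origin on the table below the step, mid-width; x points from low to high deck, z up. Low deck (bright aluminium): x -165 to 0 mm, y +-70 mm, top at z 34 mm. High deck (dark steel): x 0 to 135 mm, top at z 40 mm, so the step is 6 mm high; a rail 10 mm high ends it at x 128 to 134 mm.
- plate: Square plate 90 x 90 x 10 mm, 0.13 to 0.25 kg, blue on top, copper underneath, all edges of both faces bevelled (2 mm high, 4 mm in). Origin at the centre of the copper face, x and y along its edges (x towards the step), z from copper to blue face (up at the start). Starts flat on the low deck, far edge 1 to 15 mm short of the step.
- plate_mid (a point): Centre of the plate's volume, 5 mm from either face.
- turner: Turner (flat spatula), 176 mm long, about 0.18 kg, standing on its blade on the table. Origin at the middle of the blade's rear edge, underside; x towards the blade's tip, z up. The heavy steel blade (x 0 to 90 mm) lies flat; a 9 mm thick neck rises at x 10 to 28 mm to the orange handle. It may tilt a few degrees in the fingers when gripped, so the tip's height must be felt.
- turner_grip (a point): Centre of the orange handle, at x -36, z 68 mm in the turner's frame. Handle 100 mm long (x), 18 mm wide (y), 22 mm high (z 57 to 79 mm), parallel to the blade; pinch it across its width from above.
- blade_tip (a point): Middle of the blade's tip edge, underside, 90 mm ahead of the turner's origin. Blade 64 mm wide, 3 mm thick thinning to 1.4 mm near the tip and 1 mm at the edge; slightly springy, bending about its rear edge: about 4 N per mm at the tip.
- part_tin: Small round open tin, 67 mm across, 26 mm high, standing on the table; bystander. Origin at the centre of its underside.
- flux_bottle: Brown bottle with black cap, 40 mm across, 76 mm high; bystander. Origin at the centre of its underside.
- tape_yellow: Roll of yellow tape, 62 mm across, 19 mm high; bystander. Origin at the centre of its underside.

How it is judged:
By the outcome, as a careful person would: the job done as asked, in the order asked, and still so for the second after the job is handed in, with the robot touching nothing.
It also fails if it takes over 58 s, if anything falls off the work surface, if the arm or the gripper's body presses on something with over 40 N, if the wrist force passes 120 N, or if a joint passes its speed limit or range.

## Working session

There is one attempt and no reset: what is moved stays moved. The work goes in short steps, Python scripts to look and compute and a shell command to move; the robot and the scene stay as the last step left them, time stands still between calls to the robot, and variables do not carry over. Pictures are saved under pics/ and viewed, at most 10 in all, crops included, and the job is handed in when it is done.

```bash
ls; mkdir -p pics
python3 - <<'E'
from rig import env, optics, workorder, finder
import cv2,numpy as np
s=env.read_state(); print({k:np.round(v,3).tolist() for k,v in s.items()})
ims=[]
for c in ["side","top","wrist"]:
    im=optics.camera(c); p=optics.camera_params(c)
    print(c,{k:np.round(v,3).tolist() for k,v in p.items()})
    cv2.imwrite(f"pics/{c}0.png",im[:,:,::-1]); ims.append(im)
    for t in ["block","plate","turner","turner_grip","blade_tip","part_tin","flux_bottle","tape_yellow"]:
        if c=="wrist" : continue
        r=finder.look_for(c,t); print(t,[(np.round(q["at"],3).tolist(),round(q["p"],2)) for q in r[:2]])
a=np.vstack([ims[0],ims[1]]); cv2.imwrite("pics/a.png",cv2.resize(a,(480,600))[:,:,::-1])
E
```

```text
pics
{'t': 0.0, 'joints': [0.991, 0.246, 1.559, 0.0, 1.339, -0.174], 'dq': [0.001, 0.0, -0.001, 0.0, 0.001, 0.001], 'effort': [-0.0, -42.953, -32.612, -0.0, 0.005, -0.0], 'tcp_pos': [0.256, 0.597, 0.303], 'tool_rot': [-3.14, -0.0, 2.736], 'ft_force': [-0.796, 0.461, -0.496], 'wrist_torque': [0.028, -0.058, 0.002], 'grasp_force': 0.0, 'width': 0.994}
side {'fov_y': 56.041, 'cx': 316.765, 'cy': 192.491, 'xyz': [0.638, 0.996, 0.468], 'rotation': [-2.024, 0.008, 3.06]}
block [([0.668, 0.231, 0.034], 0.68)]
plate [([0.608, 0.183, 0.041], 0.98), ([0.667, 0.231, 0.037], 0.41)]
turner []
turner_grip [([0.525, 0.427, 0.004], 0.88)]
blade_tip [([0.56, 0.419, 0.003], 0.92)]
part_tin [([0.507, -0.016, 0.021], 0.87)]
flux_bottle [([0.661, -0.107, 0.038], 0.77)]
tape_yellow [([0.608, 0.178, 0.043], 0.75), ([0.636, 0.51, 0.014], 0.64)]
top {'fov_y': 57.937, 'cx': 318.622, 'cy': 203.643, 'xyz': [0.468, 0.177, 0.931], 'rotation': [-3.028, -0.007, -1.572]}
block [([0.667, 0.199, 0.041], 0.89)]
plate [([0.607, 0.168, 0.045], 0.77)]
turner [([0.523, 0.413, 0.002], 0.97), ([0.608, 0.166, 0.048], 0.28)]
turner_grip [([0.525, 0.413, -0.001], 0.89)]
blade_tip [([0.55, 0.404, 0.004], 0.96)]
part_tin [([0.505, -0.029, 0.006], 0.78)]
flux_bottle [([0.652, -0.108, 0.052], 0.79)]
tape_yellow [([0.55, 0.402, 0.001], 0.26)]
wrist {'fov_y': 66.619, 'cx': 320.247, 'cy': 196.909, 'xyz': [0.181, 0.63, 0.373], 'rotation': [2.816, 0.0, 1.166]}
```

View pics/side0.png

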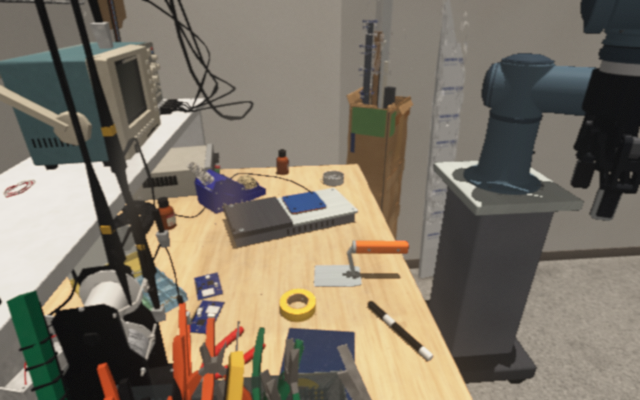

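View pics/top0.png

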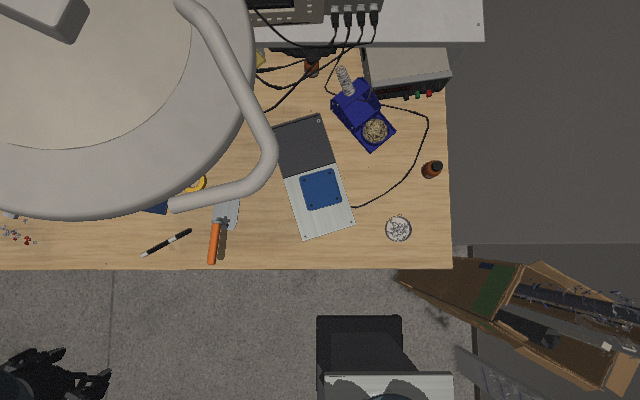

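The side view shows the block with the plate (around 290,210), the turner with its handle at (383,246) and blade at (337,276), and the tape at (297,305). The top view shows the turner's handle at (214,243), the plate at (320,190), the tin at (398,228) and the bottle at (432,169). A lamp hangs high up on the left. Next I'll fit poses from the outlines in both views.

```bash
cat > h.py <<'E'
import numpy as np, cv2
from scipy.optimize import minimize
from scipy.spatial.transform import Rotation as R
from rig import env, optics, finder
def box(x0,x1,y0,y1,z0,z1): return np.array([[x,y,z] for x in(x0,x1) for y in(y0,y1) for z in(z0,z1)])/1e3
PARTS=dict(
 block=[box(-165,0,-70,70,0,34),box(0,135,-70,70,0,40)],
 plate=[np.vstack([box(-45,45,-45,45,2,8),box(-41,41,-41,41,0,10)])],
 turner=[box(0,90,-32,32,0,2),box(-86,14,-9,9,57,79),np.vstack([box(10,28,-5,5,2,3),box(4,14,-5,5,57,60)])])
def K(p): return 200/np.tan(np.radians(p["fov_y"]/2))
def proj(P,p):
    C=R.from_euler('xyz',p["rotation"]).as_matrix()
    c=(P-p["xyz"])@C; f=K(p); return np.c_[c[:,0]/c[:,2]*f+p["cx"],c[:,1]/c[:,2]*f+p["cy"]]
def sil(th,q,p,S=4):
    x,y,z,w=q; M=R.from_euler('z',w).as_matrix(); m=np.zeros((400*S,640*S),np.uint8)
    for P in PARTS[th]:
        u=proj(P@M.T+[x,y,z],p); h=cv2.convexHull(((u+.5)*S*16).astype(np.int32))
        cv2.fillPoly(m,[h],255,shift=4)
    return cv2.resize(m,(640,400),interpolation=cv2.INTER_AREA)/255.
def fit(th,masks,q0,step=(.02,.02,.01,.2)):
    """masks: list of (mask, params[, ignore])"""
    def cost(q):
        c=0
        for m,p in masks:
            s=sil(th,q,p); c+=np.abs(s-m).sum()/m.sum()
        return c
    q=np.array(q0,float); st=np.array(step)
    for k in range(3):
        sx=np.vstack([q]+[q+st*e for e in np.eye(4)])
        r=minimize(cost,q,method='Nelder-Mead',options=dict(initial_simplex=sx,maxfev=160,xatol=1e-4,fatol=1e-4)); q=r.x; st=st/2.5
    return q,r.fun
def mask(cam,th):
    r=finder.outline_of(cam,th); return (r[0]["mask"],r[0]["p"]) if r else (None,0)
E
python3 - <<'E'
from h import *
D={}
for c in ["side","top"]:
    im=optics.camera(c); p=optics.camera_params(c)
    for t in ["block","plate","turner"]:
        m,pr=mask(c,t); print(c,t,pr, None if m is None else (m.sum(),np.argwhere(m).mean(0).round(0)))
        if m is not None: D[c,t]=(m,p)
for t,q0 in dict(block=(.65,.19,0,.29),plate=(.607,.17,.034,.29),turner=(.5,.42,0,-.3)).items():
    ms=[]
    for c in ["side","top"]:
        if (c,t) in D:
            m,p=D[c,t]
            if t=="block" and (c,"plate") in D: m=m|D[c,"plate"][0]
            ms.append((m.astype(float),p))
    for sub in ([ms] + [[m] for m in ms]):
        q,f=fit(t,sub,q0); print(t,q.round(4),round(f,3))
E
```

```text
side block 0.66 (np.int64(4132), array([218., 284.]))
side plate 0.79 (np.int64(690), array([202., 303.]))
side turner 0.91 (np.int64(1698), array([263., 354.]))
top block 0.87 (np.int64(5277), array([174., 310.]))
top plate 0.92 (np.int64(1272), array([189., 320.]))
top turner 0.93 (np.int64(1054), array([225., 221.]))
block [0.6565 0.1945 0.0036 0.2917] 0.135
block [ 0.6577  0.1805 -0.0044  0.3106] 0.06
block [0.6566 0.1946 0.0024 0.2977] 0.042
plate [0.6079 0.1672 0.0346 0.2807] 0.112
plate [0.6085 0.1688 0.036  0.2829] 0.063
plate [0.6083 0.1672 0.0287 0.2864] 0.043
turner [ 0.5103  0.4161  0.0009 -0.1015] 0.466
turner [ 0.511   0.4113 -0.0019 -0.0838] 0.194
turner [ 0.5075  0.4188 -0.0067 -0.1043] 0.207
```

```bash
cat >> h.py <<'E'
def rows_to(xyz,rpy,frm=None):
    """print the total scaled shift and turn (tool axes) from the present pose"""
    s=env.read_state(); Rt=R.from_euler('xyz',s["tool_rot"]); G=R.from_euler('xyz',rpy)
    print("now",np.round(s["tcp_pos"],4),np.round(s["tool_rot"],4),"t",round(s["t"],2),"w",round(s["width"],3),"F",np.round(s["ft_force"],1))
    print("turn",np.round((Rt.inv()*G).as_rotvec()/(np.pi/2),3),"shift",np.round(Rt.inv().apply(np.array(xyz)-s["tcp_pos"])/.1,3))
E
python3 -c "
from h import *
rows_to([.45,.42,.25],[np.pi,0,3.05])"
```

```text
now [0.2566 0.5972 0.3039] [-3.1416  0.      2.7358] t 1.35 w 0.998 F [-0.2  0.3  0.3]
turn [-0.   0.  -0.2] shift [-2.477 -0.865  0.539]
```

```bash
python3 -m pendant '[[0,0,0,-0.5,-0.15,0.1,0],[0,0,0,-0.95,-0.3,0.2,0]]'; python3 -m pendant '[[0,0,0,-0.5,-0.15,0.1,0],[0,0,0,-0.95,-0.3,0.2,0]]'; python3 -m pendant '[[0,0,-0.1,-0.4,-0.15,0.1,0],[0,0,-0.2,-0.6,-0.27,0.14,0],[0,0,-0.2,-0.6,-0.27,0.14,0],[0,0,-0.2,-0.6,-0.27,0.14,0]]'
python3 - <<'E'
from h import *
p=optics.camera_params("wrist"); im=optics.camera("wrist"); cv2.imwrite("pics/w1.png",im[:,:,::-1])
m,pr=mask("wrist","turner"); print(pr, m is not None and m.sum())
if m is not None:
    np.savez("w1.npz",m=m); q,f=fit("turner",[(m.astype(float),p)],(.51,.414,0,-.09)); print(q.round(4),f)
for t in["turner_grip","blade_tip"]: print([(np.round(q["at"],3),round(q["p"],2)) for q in finder.look_for("wrist",t)[:2]])
rows_to([.474,.417,.122],[np.pi,0,3.05])
E
```

```text
t: 1.6
tcp_pos: [0.3327, 0.5316, 0.2838]
tool_rot: [3.141, 0.0, 2.737]
ft_force: [0.5, 0.8, 0.1]
width: 0.997
grasp_force: 0.0
t: 1.85
tcp_pos: [0.4087, 0.4659, 0.2638]
tool_rot: [3.141, 0.0, 2.736]
ft_force: [-0.9, 0.3, 0.2]
width: 1.002
grasp_force: 0.0
t: 2.35
tcp_pos: [0.4516, 0.4191, 0.2502]
tool_rot: [3.141, 0.0, 3.049]
ft_force: [-1.0, 0.2, -0.6]
width: 1.002
grasp_force: 0.0
0.69 5014
[ 0.5086  0.4173 -0.0025 -0.1065] 0.04142518594992843
[(array([0.518, 0.422, 0.005]), 0.65)]
[(array([0.556, 0.406, 0.002]), 0.78)]
now [0.4514 0.4194 0.2501] [3.1412e+00 3.0000e-04 3.0507e+00] t 2.55 w 0.999 F [-0.2  0.5 -0.2]
turn [0. 0. 0.] shift [-0.227 -0.004  1.282]
```

View pics/w1.png

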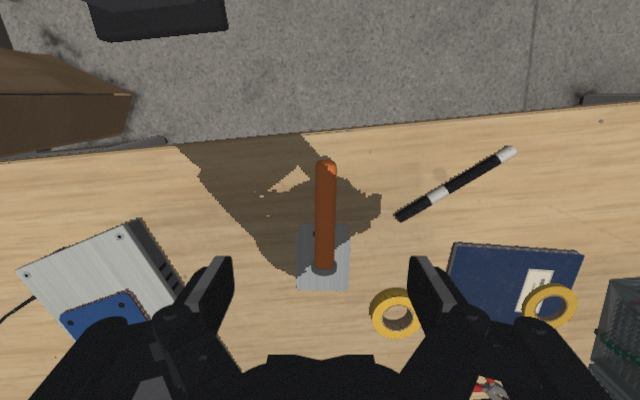

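The wrist view shows the turner, with its handle at (325,215) and blade at (323,265). The single-view fit agrees with the other two views to within a few mm and puts z at about 0. I'm going down to grip it.

```bash
python3 -m pendant '[[0,0,-0.01,-0.32,0.02,0.4,0],[0,0,-0.01,-0.32,0.02,0.8,0],[0,0,-0.01,-0.32,0.02,0.8,0]]'; python3 -c "
from h import *
rows_to([.4827,.4201,.122],[np.pi,0,3.035])"
```

```text
t: 2.92
tcp_pos: [0.4818, 0.4169, 0.1661]
tool_rot: [-3.137, -0.007, 3.066]
ft_force: [-0.4, -0.1, -0.0]
width: 1.0
grasp_force: 0.0
now [0.4818 0.4169 0.1661] [-3.1371 -0.0065  3.0659] t 2.92 w 1.0 F [-0.4 -0.1 -0. ]
turn [-0.003 -0.004  0.02 ] shift [-0.009  0.035  0.441]
```

```bash
python3 -m pendant '[[0,0,0.02,-0.01,0.035,0.3,0],[0,0,0.02,-0.01,0.035,0.44,0],[0,0,0.02,-0.01,0.035,0.44,0],[0,0,0.02,-0.01,0.035,0.44,1],[0,0,0.02,-0.01,0.035,0.44,1],[0,0,0.02,-0.01,0.035,0.44,1],[0,0,0.02,-0.01,0.035,0.44,1],[0,0,0.02,-0.01,0.035,0.44,1]]'; python3 -m pendant '[[0,0,0,0,0,0,1],[0,0,0,0,0,0,1]]';python3 -c "
from h import *
rows_to([.4827,.4201,.122],[np.pi,0,3.035])"
```

```text
t: 3.92
tcp_pos: [0.4855, 0.4211, 0.1263]
tool_rot: [3.141, 0.0, 3.034]
ft_force: [0.2, -0.5, 3.1]
width: 0.2
grasp_force: 61.7
t: 4.18
tcp_pos: [0.4854, 0.4211, 0.1263]
tool_rot: [3.141, 0.0, 3.034]
ft_force: [-1.2, -1.8, 4.2]
width: 0.198
grasp_force: 61.9
now [0.4854 0.4211 0.1263] [3.1415e+00 4.0000e-04 3.0343e+00] t 4.17 w 0.198 F [-1.2 -1.8  4.2]
turn [ 0.  0. -0.] shift [ 0.026 -0.013  0.043]
```

```bash
python3 -m pendant '[[0,0,0,0,0,-0.2,1],[0,0,0,0,0,-0.5,1],[0,0,0,0,0,-0.9,1],[0,0,0,0,0,-0.9,1]]'; python3 -c "
from h import *
p=optics.camera_params('wrist'); im=optics.camera('wrist'); cv2.imwrite('pics/w2.png',im[:,:,::-1])
rows_to([.4273,.1145,.215],[np.pi,0,np.pi+.287])"
```

```text
t: 4.68
tcp_pos: [0.4869, 0.4223, 0.2208]
tool_rot: [3.136, 0.007, 3.034]
ft_force: [-0.6, -0.1, -0.8]
width: 0.203
grasp_force: 61.3
now [0.4858 0.4215 0.2179] [3.1393e+00 2.7000e-03 3.0343e+00] t 4.72 w 0.198 F [ 0.6 -0.1 -2.8]
turn [ 0.001  0.002 -0.251] shift [ 0.253 -3.115  0.021]
```

View pics/w2.png

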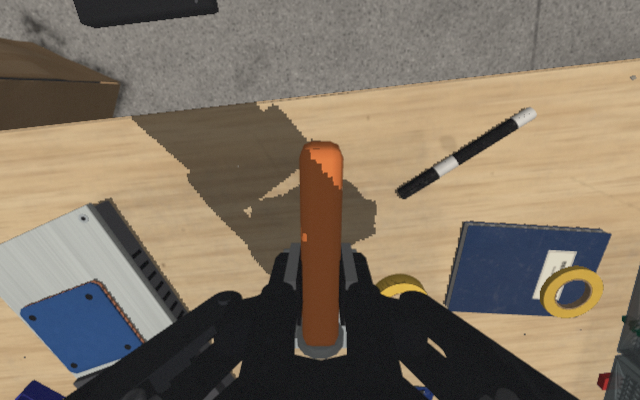

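The turner is held, with its handle upright in the image at (320,240). I'm carrying it across to the block.

```bash
python3 -m pendant '[[0,0,0,0.04,-0.4,-0.1,1],[0,0,0,0.08,-0.9,-0.1,1],[0,0,0,0.08,-1,-0.1,1]]'; python3 -m pendant '[[0,0,0,0.04,-0.5,0,1],[0,0,0,0.08,-1,0,1]]';  python3 -m pendant '[[0,0,-0.08,0.04,-0.4,0,1],[0,0,-0.16,0.08,-0.8,0,1],[0,0,-0.251,0.09,-1,0.05,1],[0,0,-0.251,0.09,-1,0.05,1],[0,0,-0.251,0.09,-1,0.05,1]]'
python3 - <<'E'
from h import *
D={}
for c in ["side","top","wrist"]:
    im=optics.camera(c); p=optics.camera_params(c); cv2.imwrite(f'pics/{c}3.png',im[:,:,::-1])
    if c=="wrist":continue
    for t in ["plate","turner"]:
        m,pr=mask(c,t); print(c,t,pr)
        if m is not None: D[c,t]=(m.astype(float),p)
for t,q0 in dict(plate=(.608,.1675,.034,.285),turner=(.45,.12,.08,.287)).items():
    for cs in (["side","top"],["side"],["top"]):
        ms=[D[c,t] for c in cs if (c,t) in D]
        if ms: q,f=fit(t,ms,q0,(.01,.01,.01,.1)); print(t,cs,q.round(4),round(f,3))
rows_to([.4273,.1145,.2],[np.pi,0,np.pi+.287])
E
```

```text
t: 5.1
tcp_pos: [0.4648, 0.3201, 0.2234]
tool_rot: [-3.139, -0.004, 3.032]
ft_force: [-0.0, 0.4, -1.9]
width: 0.198
grasp_force: 61.3
t: 5.35
tcp_pos: [0.4471, 0.2231, 0.2246]
tool_rot: [-3.141, -0.002, 3.036]
ft_force: [1.5, 0.1, -2.1]
width: 0.194
grasp_force: 61.2
t: 5.98
tcp_pos: [0.4283, 0.1261, 0.2206]
tool_rot: [3.141, -0.001, -2.856]
ft_force: [0.5, 0.5, -1.8]
width: 0.201
grasp_force: 61.2
side plate 0.75
side turner 0.76
top plate 0.96
top turner 0.69
plate ['side', 'top'] [0.6077 0.1671 0.0339 0.2622] 0.129
plate ['side'] [0.6088 0.1739 0.0375 0.2428] 0.067
plate ['top'] [0.6053 0.1671 0.0433 0.2675] 0.042
turner ['side', 'top'] [0.4546 0.1306 0.0952 0.3052] 1.076
turner ['side'] [0.4521 0.1155 0.0887 0.2737] 0.335
turner ['top'] [ 0.4771  0.1142 -0.1347  0.5374] 0.465
now [0.4283 0.1259 0.2209] [ 3.1416 -0.     -2.8543] t 6.33 w 0.199 F [-0.3  0.4 -2. ]
turn [ 0. -0.  0.] shift [ 0.042 -0.106  0.209]
```

View pics/side3.png

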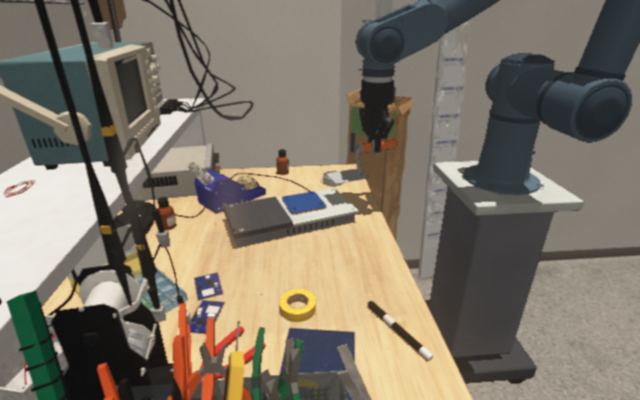

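The side view shows the turner clear of everything, with its blade at (345,178) and handle at (378,146). Next I'll estimate how far it has tilted in the fingers.

```bash
cat > tilt.py <<'E'
from h import *
def tilt(cams=("side",)):
    s=env.read_state(); Rt=R.from_euler('xyz',s["tool_rot"]); T=np.array(s["tcp_pos"])
    g=np.array([-.0233,0,.0723])
    B=Rt*R.from_matrix(np.diag([-1.,1,-1]))   # turner axes in world
    for c in cams:
        optics.camera(c); p=optics.camera_params(c); m,pr=mask(c,"turner"); m=m.astype(float)
        def cost(v):
            a=np.radians(v[0]); im=np.zeros((1600,2560),np.uint8)
            for P in PARTS["turner"]:
                Q=(B*R.from_euler('y',-a)).apply(P-g)+T+Rt.apply([0,0,.054])
                u=proj(Q,p)+[v[1],v[2]]
                cv2.fillPoly(im,[cv2.convexHull(((u+.5)*64).astype(np.int32))],255,shift=4)
            return np.abs(cv2.resize(im,(640,400),interpolation=cv2.INTER_AREA)/255-m).sum()/m.sum()
        for a in np.arange(-8,9,2):
            r=minimize(lambda w:cost([a,*w]),[0,0],method='Nelder-Mead',options=dict(initial_simplex=[[0,0],[2,0],[0,2]],maxfev=50))
            print(c,a,r.x.round(1),round(r.fun,3))
if __name__=="__main__": tilt()
E
python3 tilt.py
```

```text
Traceback (most recent call last):
  File "tilt.py", line 18, in <module>
    if __name__=="__main__": tilt()
                             ~~~~^^
  File "tilt.py", line 7, in tilt
    optics.camera(c); p=optics.camera_params(c); m,pr=mask(c,"turner"); m=m.astype(float)
                                                                          ^^^^^^^^
AttributeError: 'NoneType' object has no attribute 'astype'
```

```bash
python3 -m pendant '[[0,0,-0.006,0.04,-0.11,0.15,1],[0,0,-0.006,0.04,-0.11,0.3,1],[0,0,-0.006,0.04,-0.11,0.3,1]]'; sed -i 's/m,pr=mask(c,"turner"); m=m/m=None\n        for k in range(6):\n            m,pr=mask(c,"turner")\n            if m is not None: break\n            optics.camera(c)\n        m=m/' tilt.py; python3 tilt.py
```

```text
t: 6.8
tcp_pos: [0.4262, 0.1135, 0.1887]
tool_rot: [3.14, -0.004, -2.846]
ft_force: [-0.3, -0.1, -2.2]
width: 0.195
grasp_force: 61.2
side -8 [-4.4 -2.1] 0.617
side -6 [-3.9 -1.9] 0.533
side -4 [-3.1 -1.6] 0.454
side -2 [-2.4 -1.1] 0.379
side 0 [-1.8 -0.5] 0.353
side 2 [-2.  0.] 0.37
side 4 [-1.5  0.3] 0.434
side 6 [-1.4  0.8] 0.519
side 8 [-1.6  1.3] 0.605
```

```bash
python3 -m pendant '[[0,0.033,0,0,0,0.1,1],[0,0.033,0,0,0,0.17,1],[0,0.033,0,0,0,0.17,1],[0,0.033,0,0,0,0.17,1]]'; for i in 1; do python3 -m pendant '[[0,0,0,0,0,0.03,1],[0,0,0,0,0,0.03,1]]';done;  python3 -m pendant '[[0,0,0,0,0,0.02,1],[0,0,0,0,0,0.02,1]]' | grep -E "pos|force"
```

```text
t: 7.4
tcp_pos: [0.4276, 0.1138, 0.1742]
tool_rot: [-3.141, -0.051, -2.845]
ft_force: [0.3, 0.0, -2.5]
width: 0.196
grasp_force: 61.3
t: 7.65
tcp_pos: [0.4272, 0.1138, 0.1708]
tool_rot: [3.142, -0.052, -2.845]
ft_force: [-0.1, -0.2, -2.3]
width: 0.199
grasp_force: 61.3
tcp_pos: [0.4272, 0.1137, 0.1687]
ft_force: [0.3, -0.8, -0.6]
grasp_force: 61.3
```

```bash
python3 -m pendant '[[0,0,0,0,0,0.01,1],[0,0,0,0,0,0.01,1]]' | grep -E "pos|ft_force";python3 -m pendant '[[0,0,0,0,0,0.01,1],[0,0,0,0,0,0.01,1]]' | grep -E "pos|ft_force"; python3 -c "
from h import *
rows_to([.4273,.1145,.2],[np.pi,0,np.pi+.287])"
```

```text
tcp_pos: [0.4272, 0.1137, 0.1678]
ft_force: [0.0, -0.2, -2.4]
tcp_pos: [0.4271, 0.1137, 0.1668]
ft_force: [-0.5, -0.6, -1.5]
now [0.4271 0.1137 0.1668] [ 3.1415 -0.052  -2.8452] t 8.4 w 0.2 F [-0.5 -0.6 -1.5]
turn [-0.    -0.033  0.006] shift [ 0.013  0.007 -0.332]
```

```bash
for i in 1; do python3 -m pendant '[[0,0,0,0,0,0.01,1],[0,0,0,0,0,0.01,1]]' | grep -E "pos|ft_force";done;python3 -m pendant '[[0,0,0,0,0,0.01,1],[0,0,0,0,0,0.01,1]]' | grep -E "pos|ft_force";python3 -m pendant '[[0,0,0,0,0,0.01,1],[0,0,0,0,0,0.01,1]]' | grep -E "pos|ft_force"
```

```text
tcp_pos: [0.4272, 0.1137, 0.1659]
ft_force: [0.4, -0.1, -0.5]
tcp_pos: [0.4271, 0.1136, 0.165]
ft_force: [-0.7, -0.0, 0.4]
tcp_pos: [0.4271, 0.1136, 0.1641]
ft_force: [-1.2, -1.0, 3.3]
```

```bash
python3 -m pendant '[[0,0,0,-0.1,0,-0.015,1],[0,0,0,-0.2,0,-0.021,1],[0,0,0,-0.29,0,-0.025,1],[0,0,0,-0.29,0,-0.025,1]]' | grep -E "pos|ft_force";for i in 1; do python3 -m pendant '[[0,0,0,-0.05,0,-0.0025,1],[0,0,0,-0.08,0,-0.004,1],[0,0,0,-0.08,0,-0.004,1]]' | grep -E "pos|ft_force";done;python3 -m pendant '[[0,0,0,-0.05,0,-0.0025,1],[0,0,0,-0.08,0,-0.004,1],[0,0,0,-0.08,0,-0.004,1]]' | grep -E "pos|ft_force"
python3 - <<'E'
from h import *
optics.camera("top"); p=optics.camera_params("top"); m,pr=mask("top","plate")
if m is not None: print(fit("plate",[(m.astype(float),p)],(.608,.1675,.036,.285),(.01,.01,.002,.05)))
E
```

```text
tcp_pos: [0.4559, 0.1224, 0.165]
ft_force: [0.4, 1.2, 0.4]
tcp_pos: [0.4626, 0.1245, 0.1649]
ft_force: [-0.8, -0.4, 1.3]
tcp_pos: [0.4705, 0.1269, 0.1649]
ft_force: [-1.7, -1.1, 1.7]
(array([0.61406415, 0.17106007, 0.03689357, 0.29372107]), np.float64(0.07603237053385793))
```

```bash
python3 -m pendant '[[0,0,0,-0.03,0,-0.0015,1],[0,0,0,-0.06,0,-0.003,1],[0,0,0,-0.06,0,-0.003,1]]' | grep -E "pos|ft_force";for i in 1; do python3 -m pendant '[[0,0,0,-0.03,0,-0.0015,1],[0,0,0,-0.06,0,-0.003,1],[0,0,0,-0.06,0,-0.003,1]]' | grep -E "pos|ft_force";done;python3 - <<'E'
from h import *
im=optics.camera("top"); p=optics.camera_params("top"); m,pr=mask("top","plate")
if m is not None: print(fit("plate",[(m.astype(float),p)],(.614,.171,.036,.29),(.01,.01,.002,.05)))
im2=optics.camera("side")
a=cv2.resize(im[100:260,240:400],(600,600),interpolation=cv2.INTER_CUBIC); cv2.imwrite("pics/top5.png",a[:,:,::-1])
a=cv2.resize(im2[120:270,200:400],(800,600),interpolation=cv2.INTER_CUBIC); cv2.imwrite("pics/side5.png",a[:,:,::-1])
E
```

```text
tcp_pos: [0.4761, 0.1286, 0.1648]
ft_force: [-1.8, -0.6, 1.9]
tcp_pos: [0.4821, 0.1305, 0.1649]
ft_force: [-1.5, -1.0, 1.4]
(array([0.61590922, 0.17033678, 0.03688431, 0.31838375]), np.float64(0.043860680321321455))
```

View pics/side5.png

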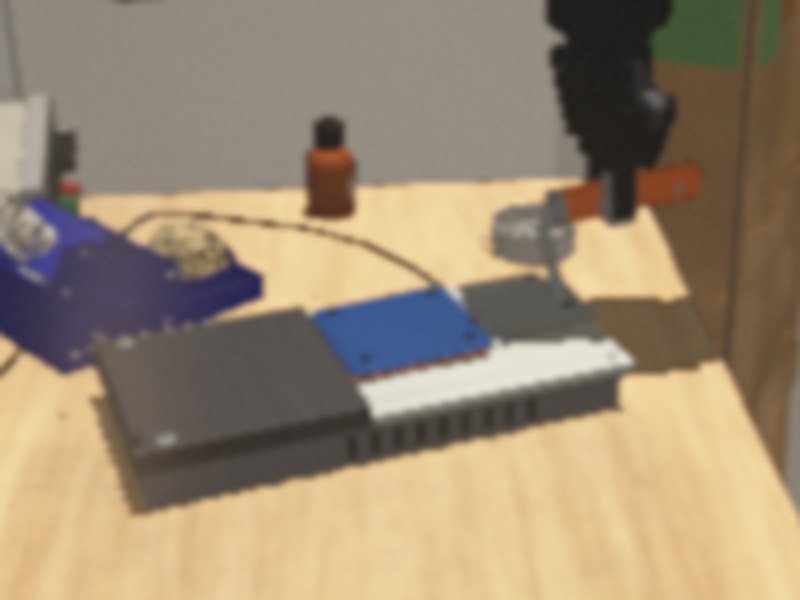

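The side crop shows the plate against the step at crop (335,340), with the blade going under its near edge at crop (480,320). I'll insert about 8 mm more, then compute the flip.

```bash
python3 -m pendant '[[0,0,0,-0.04,0,-0.002,1],[0,0,0,-0.08,0,-0.004,1],[0,0,0,-0.08,0,-0.004,1]]' | grep -E "pos|rot|ft_force";python3 - <<'E'
from h import *
im=optics.camera("top"); p=optics.camera_params("top"); m,pr=mask("top","plate")
u=np.array([.957,.291])
if m is not None:
    q,f=fit("plate",[(m.astype(float),p)],(.614,.171,.036,.29),(.01,.01,.002,.05)); print(q.round(4),"near edge u",q[:2]@u-.045)
s=env.read_state(); Rt=R.from_euler('xyz',s["tool_rot"]); T=np.array(s["tcp_pos"]); print("tip u",T[:2]@u+.1065)
f=-Rt.as_matrix()[:,0]; yaw=np.arctan2(f[1],f[0]); print(yaw)
tips=np.array([[-68,52],[-61,71],[-50,87],[-34,99],[-13,106],[12,107],[35,106],[35,106]])-[-70,34]
off=np.array([-113.3,126.3])
def o(b): b=np.radians(b); return np.array([off[0]*np.cos(b)-off[1]*np.sin(b),off[0]*np.sin(b)+off[1]*np.cos(b)])
for t,b in zip(tips,[1,6,11,16,21,26,30,30]):
    d=t+o(b)-o(-3); w=np.array([d[0]*np.cos(yaw),d[0]*np.sin(yaw),d[1]])
    print("ay",round(-np.radians(b+3)/(np.pi/2),3),"shift",np.round(Rt.inv().apply(w)/100,2), d.round())
E
```

```text
tcp_pos: [0.4898, 0.1328, 0.1649]
tool_rot: [-3.142, -0.051, -2.845]
ft_force: [-1.1, -1.0, 0.8]
[0.6155 0.1709 0.0345 0.309 ] near edge u 0.5937374989413026
tip u 0.6137566237240668
0.2962771548359268
ay -0.044 shift [ 0.07 -0.   -0.1 ] [-7. 10.]
ay -0.1 shift [ 0.11 -0.   -0.18] [-10.  19.]
ay -0.156 shift [ 0.1  -0.   -0.23] [-9. 23.]
ay -0.211 shift [ 0.02 -0.   -0.23] [-1. 23.]
ay -0.267 shift [-0.12 -0.   -0.18] [12. 17.]
ay -0.322 shift [-0.31 -0.   -0.06] [31.  5.]
ay -0.367 shift [-0.51  0.    0.05] [50. -7.]
ay -0.367 shift [-0.51  0.    0.05] [50. -7.]
```

```bash
python3 -m pendant '[[0,-0.044,0,0.07,0,-0.1,1],[0,-0.1,0,0.11,0,-0.18,1],[0,-0.156,0,0.1,0,-0.23,1],[0,-0.211,0,0.02,0,-0.23,1],[0,-0.267,0,-0.12,0,-0.18,1],[0,-0.322,0,-0.31,0,-0.06,1],[0,-0.367,0,-0.51,0,0.05,1],[0,-0.367,0,-0.51,0,0.05,1]]';python3 - <<'E'
from h import *
im=optics.camera("top"); im2=optics.camera("side")
for c in ("top","side"): print(c,[(np.round(q["at"],3),round(q["p"],2)) for q in finder.look_for(c,"plate")[:2]])
a=cv2.resize(im[100:260,240:400],(400,400)); b=cv2.resize(im2[120:270,200:400],(400,300))
cv2.imwrite("pics/f6.png",np.hstack([a,np.vstack([b,np.zeros((100,400,3),np.uint8)])])[:,:,::-1])
E
```

```text
t: 12.88
tcp_pos: [0.5369, 0.1475, 0.1554]
tool_rot: [3.14, 0.521, -2.846]
ft_force: [-0.8, 0.4, -1.2]
width: 0.196
grasp_force: 61.3
top [(array([0.709, 0.215, 0.055]), 0.74)]
side [(array([0.689, 0.205, 0.047]), 0.71)]
```

View pics/f6.png

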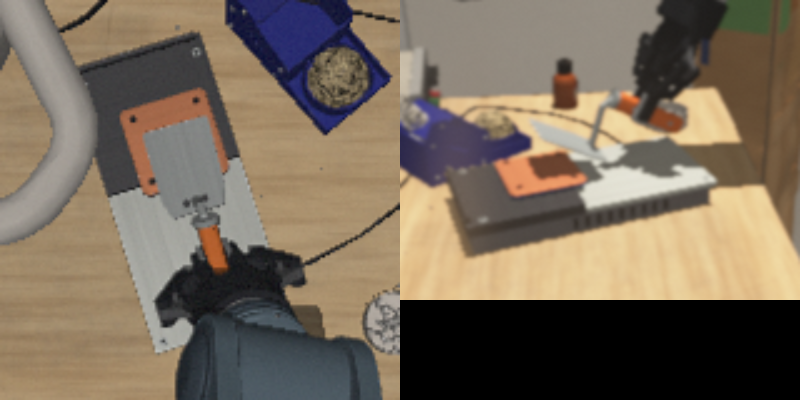

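The plate has flipped: copper face up on the high deck, with its near edge about at the step (crop 185,185 in the top view). I'll withdraw the turner and measure the overhang.

```bash
python3 -m pendant '[[0,0,0,0.06,0,-0.35,1],[0,0,0,0.13,0,-0.77,1],[0,0.1,0,0.13,0,-0.77,1],[0,0.2,0,0.13,0,-0.77,1],[0,0.332,0,0.13,0,-0.77,1],[0,0.332,0,0.13,0,-0.77,1]]';python3 - <<'E'
from h import *
D=[]
for c in ("side","top"):
    im=optics.camera(c); p=optics.camera_params(c); m,pr=mask(c,"plate")
    cv2.imwrite(f"pics/{c}7.png",im[:,:,::-1])
    if m is not None: D.append((m.astype(float),p)); print(c,fit("plate",[D[-1]],(.70,.2,.04,.29),(.02,.02,.005,.1)))
    m,pr=mask(c,"block"); 
    if m is not None:
        m=m|(D[-1][0]>0); print(c,"block",fit("block",[(m.astype(float),p)],(.6566,.19,0,.295),(.01,.01,.005,.05)))
q,f=fit("plate",D,(.7,.2,.04,.29),(.02,.02,.005,.1)); print(q,f)
rows_to([.4273,.1145,.2],[np.pi,0,np.pi+.287])
im=cv2.imread("pics/top7.png")[110:220,260:370]; cv2.imwrite("pics/c7.png",cv2.resize(im,(600,600),interpolation=cv2.INTER_CUBIC))
E
```

```text
t: 13.82
tcp_pos: [0.4915, 0.1331, 0.2184]
tool_rot: [-3.141, 0.006, -2.845]
ft_force: [-0.0, 0.2, -2.2]
width: 0.195
grasp_force: 61.3
side (array([0.6895705 , 0.19843593, 0.04316424, 0.35525779]), np.float64(0.0853530483231544))
side block (array([ 0.65764434,  0.15831953, -0.0175995 ,  0.30949595]), np.float64(0.04311508523007193))
top (array([0.68873964, 0.19421049, 0.04194104, 0.30510479]), np.float64(0.04206009871431357))
top block (array([ 0.71422877,  0.20263406, -0.14848711,  0.25398228]), np.float64(0.34995230044948505))
[0.68945127 0.19456239 0.04050241 0.31077985] 0.11765158816880907
now [0.4895 0.1328 0.2171] [ 3.1415  0.0039 -2.8454] t 14.12 w 0.197 F [ 0.5  0.9 -0.7]
turn [0.    0.002 0.006] shift [0.649 0.006 0.169]
```

View pics/c7.png

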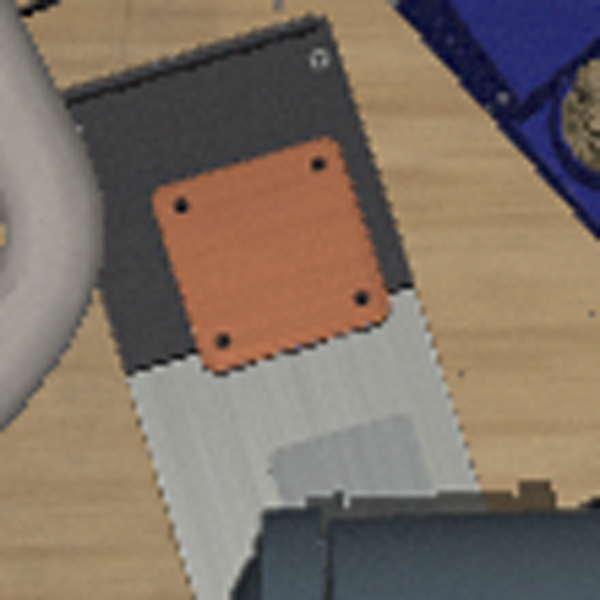

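The plate lies flat with its copper face up, but its near edge (crop 215,370 to 385,320) hangs about 9 mm over the step. I'll nudge it forward with the blade tip held at mid-thickness of the plate.

```bash
python3 -m pendant '[[0,0.002,0,0,0,0.2,1],[0,0.002,0,0,0,0.465,1],[0,0.002,0,0,0,0.465,1],[0,0.002,0,-0.2,0.01,0.465,1],[0,0.002,0,-0.35,0.01,0.465,1],[0,0.002,0,-0.35,0.01,0.465,1]]';python3 -m pendant '[[0,0,0,-0.1,0,0,1],[0,0,0,-0.16,0,0,1],[0,0,0,-0.21,0,0,1],[0,0,0,-0.26,0,0,1],[0,0,0,-0.31,0,0,1],[0,0,0,-0.34,0,0,1],[0,0,0,-0.34,0,0,1]]'
python3 - <<'E'
from h import *
c="top"; im=optics.camera(c); p=optics.camera_params(c); m,pr=mask(c,"plate")
if m is not None: print(c,fit("plate",[(m.astype(float),p)],(.70,.2,.04,.29),(.02,.02,.005,.1)))
im=im[110:220,260:370]; cv2.imwrite("pics/c8.png",cv2.resize(im,(500,500),interpolation=cv2.INTER_CUBIC)[:,:,::-1])
E
```

```text
t: 14.88
tcp_pos: [0.5246, 0.1443, 0.1724]
tool_rot: [-3.141, 0.003, -2.845]
ft_force: [-1.0, -0.6, -2.2]
width: 0.2
grasp_force: 61.2
t: 15.75
tcp_pos: [0.5563, 0.1542, 0.1709]
tool_rot: [-3.142, 0.001, -2.845]
ft_force: [-0.9, -0.5, -1.9]
width: 0.197
grasp_force: 61.3
top (array([0.70841172, 0.20094212, 0.04440618, 0.29846464]), np.float64(0.07193476155894456))
```

View pics/c8.png

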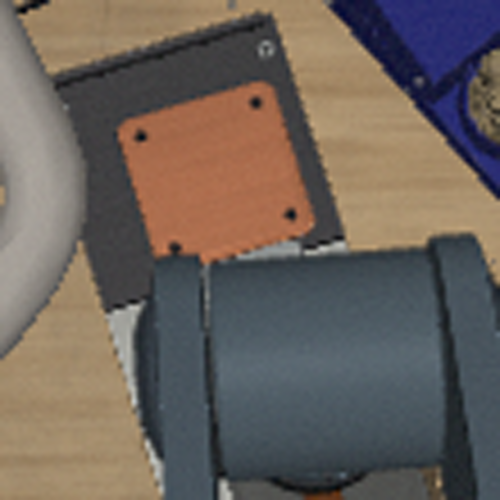

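The plate is now fully on the dark high deck, near edge past the step. I'm withdrawing and taking the turner back to where it stood.

```bash
python3 -m pendant '[[0,0,0,0.2,0,0,1],[0,0,0,0.5,0,0,1],[0,0,0,0.8,0,-0.1,1],[0,0,0,0.9,0,-0.5,1],[0,0,0,0.9,0,-0.6,1],[0,0,0,0.9,0,-0.6,1]]' | grep -E "pos|ft_f";python3 -m pendant '[[0,0,0.08,0,0.3,0,1],[0,0,0.16,-0.1,0.7,0,1],[0,0,0.251,-0.2,1,0,1],[0,0,0.251,-0.2,1,0,1],[0,0,0.251,-0.2,1,0,1]]' | grep -E "pos|rot|ft_f"; python3 -c "
from h import *
rows_to([.4854,.4211,.15],[np.pi,0,3.034])"
```

```text
tcp_pos: [0.4706, 0.1278, 0.2315]
ft_force: [-0.5, -0.5, -1.9]
tcp_pos: [0.4595, 0.2289, 0.2296]
tool_rot: [-3.141, -0.002, 3.045]
ft_force: [0.6, 0.2, -1.7]
now [0.4595 0.2289 0.2296] [-3.1405e+00 -2.2000e-03  3.0449e+00] t 17.23 w 0.198 F [ 0.6  0.2 -1.7]
turn [-0.001 -0.001  0.007] shift [-0.074  1.939  0.793]
```

```bash
python3 -m pendant '[[0,0,0.007,-0.04,0.5,0,1],[0,0,0.007,-0.04,0.97,0,1],[0,0,0.007,-0.04,0.97,0,1]]' | grep -E "pos|ft_f";python3 -m pendant '[[0,0,0,-0.04,0.5,0.1,1],[0,0,0,-0.04,0.97,0.3,1],[0,0,0,-0.04,0.97,0.7,1],[0,0,0,-0.04,0.97,0.85,1],[0,0,0,-0.04,0.97,0.93,1],[0,0,0,-0.04,0.97,0.93,1],[0,0,0,-0.04,0.97,0.93,1]]' | grep -E "pos|rot|ft_f"; python3 -c "
from h import *
rows_to([.4854,.4211,.1263],[np.pi,0,3.034])"
```

```text
tcp_pos: [0.4736, 0.3265, 0.2304]
ft_force: [0.5, -0.7, -2.4]
tcp_pos: [0.4887, 0.4214, 0.1396]
tool_rot: [3.14, 0.002, 3.032]
ft_force: [0.5, 0.4, -1.7]
now [0.4887 0.4214 0.1396] [3.1401e+00 2.1000e-03 3.0322e+00] t 18.48 w 0.196 F [ 0.5  0.4 -1.7]
turn [ 0.001  0.001 -0.001] shift [ 0.033 -0.007  0.133]
```

```bash
python3 -m pendant '[[0,0,0,0,0,0.06,1],[0,0,0,0,0,0.1,1],[0,0,0,0,0,0.125,1],[0,0,0,0,0,0.125,1]]' | grep -E "pos|rot|ft_f";  python3 -m pendant '[[0,0,0,0,0,0.01,1],[0,0,0,0,0,0.01,1]]' | grep -E "pos|rot|ft_f"
```

```text
tcp_pos: [0.4878, 0.4215, 0.1264]
tool_rot: [-3.141, -0.001, 3.033]
ft_force: [-3.6, -2.3, 4.8]
tcp_pos: [0.4878, 0.4215, 0.1263]
tool_rot: [-3.141, -0.001, 3.033]
ft_force: [-5.7, -4.4, 10.7]
```

```bash
python3 -m pendant '[[0,0,0,0,0,-0.01,1],[0,0,0,0,0,-0.01,0.6],[0,0,0,0,0,-0.01,0],[0,0,0,0,0,-0.01,0],[0,0,0,0,0,-0.01,0],[0,0,0,0,0,-0.01,0]]' | grep -E "pos|wid|ft_f";  python3 -m pendant '[[0,0,0,0,0,-0.2,0],[0,0,0,0,0,-0.6,0],[0,0,0,0,0,-1,0],[0,0,0,0,0,-1,0]]' | grep -E "pos|wid|ft_f"; python3 -m pendant '[[0,0,0,0.5,0,-0.3,0],[0,0,0,0.6,0,-0.3,0],[0,0,0,0.6,0,-0.3,0]]' | grep -E "pos|wid|ft_f"
python3 - <<'E'
from h import *
I=[]
for c in ("side","top"):
    im=optics.camera(c); p=optics.camera_params(c); I.append(im)
    for t,q0 in dict(plate=(.708,.2,.04,.3),turner=(.51,.418,0,-.107)).items():
        m,pr=mask(c,t)
        if m is not None: q,f=fit(t,[(m.astype(float),p)],q0,(.01,.01,.005,.1)); print(c,t,q.round(4),round(f,3))
    for t in ["part_tin","flux_bottle","tape_yellow"]: print(t,[(np.round(q["at"],3),round(q["p"],2)) for q in finder.look_for(c,t)[:1]])
cv2.imwrite("pics/end.png",cv2.resize(np.vstack(I),(640,600) if 0 else (480,600))[:,:,::-1])
E
```

```text
tcp_pos: [0.4879, 0.4214, 0.1254]
ft_force: [0.7, -0.2, -0.2]
width: 1.0
tcp_pos: [0.4899, 0.4227, 0.2319]
ft_force: [-0.3, 0.5, -0.0]
width: 1.004
tcp_pos: [0.4276, 0.4279, 0.2552]
ft_force: [1.1, 0.8, -0.5]
width: 0.998
side plate [0.7107 0.1996 0.0414 0.2788] 0.054
side turner [ 5.150e-01  4.174e-01  5.000e-04 -1.228e-01] 0.179
part_tin [(array([ 0.51 , -0.016,  0.018]), 0.51)]
flux_bottle [(array([ 0.661, -0.102,  0.036]), 0.55)]
tape_yellow [(array([0.634, 0.51 , 0.016]), 0.6)]
top plate [0.7076 0.1997 0.0423 0.2907] 0.052
top turner [ 0.5107  0.4184 -0.0017 -0.108 ] 0.286
part_tin [(array([0.61 , 0.185, 0.038]), 0.69)]
flux_bottle [(array([ 0.656, -0.11 ,  0.052]), 0.73)]
tape_yellow [(array([0.622, 0.471, 0.019]), 0.65)]
```

View pics/end.png

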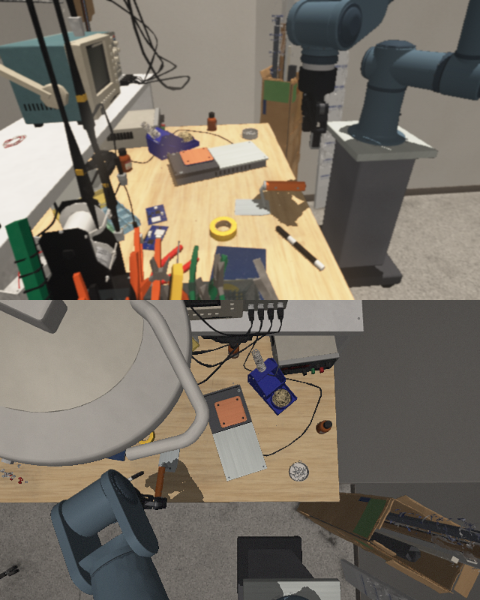

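The final view shows the plate copper face up on the high deck (side 197,155; top 230,412). The turner stands on the table (side 270,195), the bystanders are undisturbed, and the gripper is clear.

```bash
python3 -c "
from rig import workorder
print(workorder.sign_off())"
```

```text
the job is handed in; nothing more can be done
None
```

The plate lies flat on the high deck with its copper face up, the turner is back on the table clear of the block, nothing else looked disturbed in the last pictures, and the job is handed in at about 22 s of robot time.

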